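# Isolate the boring jig and gauge its dowel hole

### The job

Before anything goes into the guide tube, throw the isolator's toggle lever fully over to off (away from the robot); then push the rod of the depth gauge (the tool in the rack with a round collar) down the sloping guide tube of the boring jig until the collar stops on the tube's mouth. Draw the gauge right out again and finish while still holding it in the gripper, motionless and level, with its tip over the middle of the white tile and about a hand's width above it, so that it can be read. Leave the isolator off and the other tools and objects where they are.

Things in the scene. Friction and masses are not known exactly. Their poses are not given: they have to be found in the camera images.
- isolator: Fixed grey steel switch box on the bench, 100 (x) x 85 (y) x 36 mm high, with a toggle lever on top. Origin: centre of its underside. Its own +x is the way the lever goes to off; the lever swings about the box's y axis through a point 36 mm above the origin.
- switch (a joint): Angle of the toggle lever: 0 = on (leaning 0.5 rad toward the box's -x, the robot's side), 1.0 = off (leaning 0.5 rad toward its +x), hard stops at both; in between it is upright at 0.5. It has friction (about 0.15 N m, some 2 N at the ball) and stays where it is left.
- switch_tip (a point): Centre of the black ball (26 mm across) at the end of the toggle lever, an 11 mm round steel bar; 85 mm from the hinge axis.
- jig: Fixed boring jig: base board 200 x 110 x 20 mm (130 mm to -x, 70 mm to +x of the origin), two pale wooden cheeks up to 85 mm high with the guide tube between them, a strap across. Origin: underside; the tube's mouth is 40 mm along +x and 105 mm up. Own +x is the side to which the mouth looks.
- guide: Fixed steel guide tube in the jig. Origin: centre of its mouth, 105 mm above the bench. Own +z runs along the tube out of the mouth, rising 25 degrees toward the jig's +x (the mouth faces up and away from the robot); own x points down and away from the robot. 90 mm long, open through, bore 14 mm, flared to 22 mm over the last 13 mm; outside 22 mm, 30 mm at the mouth.
- rack: Fixed dark wooden rack 190 x 240 mm holding three tools 75 mm apart, each level along the rack's x, handle toward +x, between small pegs; which lies where varies. Origin: underside, below the middle place's handle centre. Base 12 mm high; cross bars 110 mm on the -x side (40 mm high, under the blades) and 34 mm on the +x side (36 mm high, under the handles' ends).
- gauge_center (a point): Centre of the depth gauge's wooden handle, where to grip it; about 45 mm above the bench as it lies. Handle: square bar 18 x 18 mm, 88 mm long along the gauge's own x. A 10 mm round steel rod runs on toward the gauge's own -x, with a round collar on it between 60 and 48 mm from this point. The gauge weighs 0.1 to 0.16 kg.
- gauge_tip (a point): Rounded tip of the gauge's rod: 145 mm from the handle centre toward the gauge's own -x (85 mm beyond the collar's stop face).
- gauge_collar (a point): Centre of the collar's stop face (the face toward the tip), 60 mm from the handle centre toward the gauge's own -x. Collar: dark steel, 32 mm across, 12 mm thick.
- tile: Fixed white ceramic tile lying flat on the bench, 100 x 100 x 6 mm. Origin: centre of its underside.
- chisel: Bystander: flat chisel with the same handle as the gauge and a flat blade 14 mm wide, no collar, in the rack. Origin: handle centre.
- punch: Bystander: punch with the same handle as the gauge and a dark round shank, no collar, in the rack. Origin: handle centre.
- bowl: Bystander: ceramic bowl, 110 mm across, 55 mm high, on the bench.
- cup: Bystander: small wooden cup, 60 mm across, 50 mm high.
- offcut: Bystander: pale block of wood 90 x 45 x 30 mm.
- mallet: Bystander: lying wooden mallet, 230 mm long, 60 mm thick.
- carton: Bystander: small cardboard carton 50 x 75 x 24 mm.
Not all that is in view belongs to the job. Leave any purple look-alike of the isolator alone. What is shaped like the jig but yellow is not meant.

How it is judged:
By the outcome, as a careful person would: the job done as asked, in the order asked, and still so for the second after the job is handed in, while the arm keeps its last pose, push and grip.
It also fails if it takes over 64 s, if anything falls off the work surface, if the arm or the gripper's body presses on something with over 40 N, if the wrist force passes 120 N, or if a joint passes its speed limit or range.

### The arm

A 6-joint arm with a two-finger parallel gripper is mounted at the origin on the work surface. World frame = base frame: x ahead of the robot, y to its left, z up, the work surface at z = 0. Lengths are in mm, angles in rad, forces in N, time in s.
With the tool pointing down it reaches from about 350 to 850 mm from the base axis. Payload 8.1 kg.
Tool frame: the origin (TCP) lies at the very end of the fingers, on their centre line; the grasp point (between the pads) lies 19 mm behind it; z points along the fingers, y is the line along which they close (so a half turn about z gives the same grasp; the last joint's range is limited). The gripper opens to 85 mm and grips with 20 to 120 N. Pads are 22 mm wide; open, the fingers measure 114 mm over their backs; the gripper's body (76 mm by 85 mm) begins 54 mm behind the grasp point. The pads swing forward as they close: fully open they stand 13 mm farther back than shut.
Start: joints at [-1.397, 0.13, 1.488, -0, 1.523, -0.085], TCP at [153.573, -580.018, 231.292] pointing down, gripper open.
Joint ranges: [-2.96, 2.96], [-0.89, 2.26], [0.02, 2.5], [-1.34, 4.48], [0, 2.73], [-2.66, 2.66]. Speed limits (rad/s): [2.39, 2.39, 2.79, 3.14, 3.14, 3.14].

### API

Orientations are given as a rotation vector (axis times angle).
In Python, from plant import arm gives the robot as it stands.
- The arm moves only by the shell command python3 -m jog 'ROWS' [FORCE]. ROWS is JSON, a list of rows, each a list of 5 numbers: the opening, from 0 (shut) to 1 (fully open), then the shift along the world's x, y, z each as a share of 500 mm, from -1 to 1, then the turn about the world's z as a share of pi/2 rad, from -1 to 1. In form: [[jaw, dx, dy, dz, twist], ...]. A call has 1 to 12 rows; each row is the pose to reach, as a shift and turn from the pose commanded when the call began; what a row does not reach only later rows make up. A row lasts 1/10 s, in which the tool goes at most 50 mm and 8.59 degrees, less where a joint would pass 70% of its speed; a pose out of reach is approached as far as the arm can. A call with a number of a shift or a turn outside -1 to 1 is refused whole. A call with a gripper value outside its range is refused whole. The fingers move at their own pace and stop on an object; FORCE is the grip in N (left out, the last holds). Time passes only in rows, so rows that repeat a pose let the fingers close. It gives the time, the measured TCP pose, the force, the opening and the grip force at its end, in the units of the state.
- arm.sense(): the state, without advancing time (a new reading comes with each control period).
- arm.get_image(name): name is "scene" or "side" or "wrist"; returns (picture, depth): 400x640x3 uint8, blue, green, red; 400x640 float32, mm along the optical axis (not along the pixel's ray), 0 where there is no reading.
- arm.get_calibration(name): a dict with "mtx" (3x3 intrinsics, pixels), "rvec" (rotation vector, rad) and "tvec" (3), from world to camera coordinates, as OpenCV has them; the wrist camera has in their place "hand_eye" (4x4, takes a point from camera to tool coordinates, whose origin is the TCP and whose axes are the flange's). Camera axes: x right, y down, z forward; pixel columns grow to the right and rows downward; lengths in mm; the calibration is good to about 2 mm. The wrist camera is an equidistant fisheye: a pixel r from the principal point sees the ray r / f radians off the axis. A picture is of the moment at which its call begins: read the wrist's pose just before it. get_calibration takes no time and is no camera call.
- arm.hand_in(): hands the job in; it is judged then, once.
Trained networks look in the newest picture that a camera, given by its name, has taken for a name from the list of things; names that differ only in an ending like _2 or _b are one class to them, and where a whole thing is asked for, a point or a joint stands for the part that bears it (a point fixed in the world has none). Each returns a list of dicts, best first, with "score" (0 to 1); they miss things now and then, are a little off and sometimes report something else, mostly with a low value. They report only what shows in the picture. A call takes as long as a camera call. They do not tell look-alikes from the thing itself.
- arm.look_for(camera, thing): "xy" ([column, row] in pixels, amid what is visible of it).
The state is a dict: "t": time; "joint_pos": joint angles; "joint_velocities": joint speeds; "joint_efforts": joint torques, N m; "tool_pos": TCP position; "tcp_rot": TCP orientation; "contact_force": force on the tool from outside, world axes, zero at the start; "moment": the same for the moment, N m; "finger_gap": finger opening in mm; "grasp_force": force on a finger pad.
Only numpy, scipy, OpenCV 4.12 (cv2) and the standard library are available. Lean on these libraries where they do the work, as an engineer would, in place of code of your own. Each camera call takes 0.05 s, during which the arm holds its last target. There are 200 camera calls.

## Working session

There is one attempt and no reset: what is moved stays moved. The work goes in short steps, Python scripts to look and compute and a shell command to move; the robot and the scene stay as the last step left them, time stands still between calls to the robot, and variables do not carry over. Pictures are saved under pics/ and viewed, at most 12 in all, crops included, and the job is handed in when it is done.

```bash
ls; mkdir -p pics
cat > h.py <<'E'
import numpy as np, cv2
from plant import arm
def cam(n):
    c=arm.get_calibration(n); R=cv2.Rodrigues(np.array(c["rvec"],float))[0]
    return np.array(c["mtx"],float),R,np.array(c["tvec"],float).ravel()
def cloud(n,d):
    K,R,t=cam(n); v,u=np.mgrid[:400,:640]
    p=np.stack([(u-K[0,2])/K[0,0]*d,(v-K[1,2])/K[1,1]*d,d],-1)
    P=(p-t)@R; P[d<=0]=np.nan
    return P
E
python3 - <<'E'
from h import *
print(arm.sense())
for n in("scene","side"):
    im,d=arm.get_image(n); cv2.imwrite(f"pics/{n}0.png",im); np.save(n+"_d.npy",d); np.save(n+"_i.npy",im)
    P=cloud(n,d); np.save(n+"_P.npy",P)
    K,R,t=cam(n); print(n,"cam at",-R.T@t, "axis",R[2])
    for k in("isolator","switch_tip","jig","guide","rack","gauge_center","gauge_tip","gauge_collar","tile"):
        try:
            for r in arm.look_for(n,k)[:3]:
                x,y=map(int,r["xy"]); print(n,k,round(r["score"],2),x,y,np.round(P[y,x]))
        except Exception as e: print(k,e)
E
```

```text
pics
{'t': 0.0, 'joint_pos': array([-1.39740459e+00,  1.31149560e-01,  1.48930816e+00, -2.56184572e-05,
        1.52298174e+00, -8.53860199e-02]), 'joint_velocities': array([-0.00043604,  0.00092277, -0.00091545,  0.00029214, -0.00087067,
        0.00082473]), 'joint_efforts': array([-2.43074101e-03, -5.69389558e+01, -5.00560391e+01, -1.95420785e-04,
        1.46358131e-02, -4.30274918e-05]), 'tool_pos': array([ 153.46398518, -579.46748254,  230.23549491]), 'tcp_rot': array([-3.11350313e+00, -4.05117923e-01,  1.67665366e-04]), 'contact_force': array([ 0.66074948, -0.15892496, -0.07701367]), 'moment': array([-0.02260958, -0.01042112, -0.03567047]), 'grasp_force': 0.0, 'finger_gap': 85.4558371223563}
scene cam at [1008.88274068 -751.69239885  781.59838145] axis [-0.47154448  0.67072338 -0.5725172 ]
scene isolator 0.89 293 159 [174. 285.  37.]
scene isolator 0.83 341 163 [313. 365.  33.]
scene isolator 0.82 381 186 [491. 317.  35.]
scene switch_tip 0.62 378 162 [464. 335. 102.]
scene switch_tip 0.56 337 136 [281. 384. 115.]
scene jig 0.81 179 263 [ 254. -271.   20.]
scene jig 0.8 335 21
[... 716 characters left out ...]
0.53 363 289 [276. 402. 111.]
side switch_tip 0.47 301 263 [463. 338. 100.]
side jig 0.83 385 156 [ 258. -219.   86.]
side jig 0.71 319 221 [444. 151.  83.]
side guide 0.68 307 204 [492. 108. 110.]
side guide 0.5 375 147 [ 301. -377.    1.]
side rack 0.86 322 151 [ 504. -248.   51.]
side rack 0.6 238 184 [786. -36.  18.]
side gauge_center 0.76 321 142 [ 520. -316.   42.]
side gauge_center 0.2 237 188 [787. -24.   8.]
side gauge_center 0.2 228 273 [696. 349.   6.]
side gauge_tip 0.64 318 143 [ 532. -309.   40.]
side gauge_collar 0.55 315 142 [ 545. -314.   40.]
side gauge_collar 0.26 263 156 [ 727. -180.   46.]
side tile 0.56 314 191 [502. -64.   5.]
side tile 0.21 325 155 [ 495. -264.   19.]
```

View pics/scene0.png

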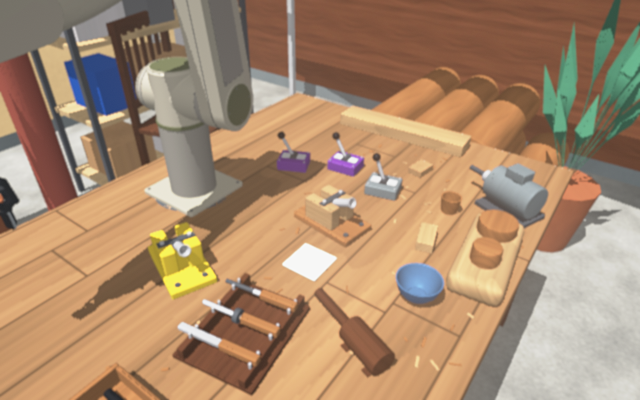

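View pics/side0.png

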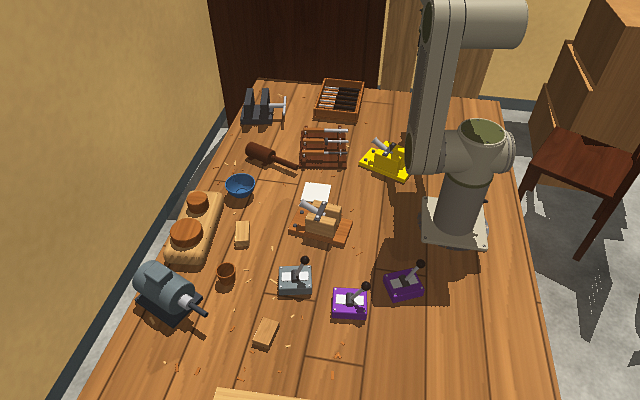

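The grey isolator at scene (381,186) is the right one; the two purple ones at (293,159) and (341,163) are look-alikes. The wooden jig at (335,215) is meant, not the yellow one at (180,263). The gauge is the rack's middle tool, with its collar near (238,316). I'll measure these and confirm them in one enlarged crop.

Run:
```python
from h import *
I=np.load("scene_i.npy")
c=np.hstack([cv2.resize(I[125:245,280:420],None,fx=2.8,fy=2.8,interpolation=2)[:336],cv2.resize(I[265:385,170:310],None,fx=2.8,fy=2.8,interpolation=2)[:336]])
cv2.imwrite("pics/crop1.png",c)
for n in("scene","side"):
    P=np.load(n+"_P.npy");im=np.load(n+"_i.npy");hsv=cv2.cvtColor(im,cv2.COLOR_BGR2HSV).astype(int)
    x,y,z=P[...,0],P[...,1],P[...,2];S=hsv[...,1];V=hsv[...,2]
    def rect(name,m):
        p=P[m]; r=cv2.minAreaRect(p[:,:2].astype(np.float32)); print(n,name,len(p),np.round(r[0],1),np.round(r[1],1),round(r[2],1),"z",np.round(np.median(p[:,2]),1))
    rect("isotop",(x>420)&(x<560)&(y>260)&(y<400)&(z>30)&(z<42)&(S<90))
    rect("ball",(x>380)&(x<560)&(y>260)&(y<420)&(z>98)&(z<125)&(V<90))
    rect("tile",(x>420)&(x<580)&(y>-140)&(y<20)&(z>0)&(z<12)&(S<40)&(V>180))
    rect("jigbase",(x>320)&(x<620)&(y>20)&(y<200)&(z>15)&(z<24))
    rect("cheeks",(x>320)&(x<620)&(y>20)&(y<200)&(z>79)&(z<88)&(S>60))
    m=(x>380)&(x<620)&(y>20)&(y<200)&(z>60)&(S<45)
    rect("tube",m)
    p=P[m]; p=p[p[:,2]>88]; 
    if len(p)>10: print("tube pts",np.round(p[np.argsort(p[:,0])][::max(1,len(p)//12)]))
    rect("rackbase",(x>380)&(x<720)&(y>-480)&(y<-170)&(z>8)&(z<15))
    rect("tools",(x>380)&(x<720)&(y>-480)&(y<-170)&(z>46)&(z<58))
```

```text
scene isotop 441 [487.1 341.2] [99.5 88. ] 13.1 z 36.0
scene ball 14 [459.3 326.5] [13.   8.9] 13.8 z 118.1
scene tile 1084 [494.9 -57.4] [106.4 109.7] 1.1 z 5.5
scene jigbase 859 [451.1 106.7] [112.5 201.9] 81.9 z 19.5
scene cheeks 402 [441.9 107. ] [ 97.2 103. ] 80.3 z 84.1
scene tube 294 [480.3 102.8] [87.6 90.7] 75.5 z 92.3
tube pts [[438.  73.  88.]
 [447.  73.  89.]
 [450. 107.  91.]
 [457.  93.  88.]
 [461. 135.  97.]
 [476.  97.  94.]
 [489.  92.  98.]
 [497.  94. 101.]
 [505.  92.  99.]
 [511.  95. 116.]
 [515. 106.  98.]
 [518.  85. 105.]
 [522. 105.  96.]]
scene rackbase 4469 [ 518.2 -319.4] [191.7 242.8] 9.4 z 11.6
scene tools 1956 [ 576.4 -310. ] [336.3 188.5] 13.3 z 51.7
side isotop 668 [483.3 344.8] [99.7 86.7] 13.5 z 36.3
side ball 43 [452.9 340.4] [21.7 18.4] 40.0 z 120.1
side tile 451 [493.9 -62.7] [ 98.9 100.6] 1.9 z 6.0
side jigbase 691 [447.  109.5] [116.  200.5] 82.8 z 19.7
side cheeks 377 [438.1 111.2] [100.8 101.5] 83.6 z 84.2
side tube 230 [476.7 100.7] [92.1 88.7] 74.7 z 91.2
tube pts [[435.  72.  89.]
 [441.  93.  90.]
 [445.  74.  94.]
 [448.  76.  91.]
 [451. 148.  88.]
 [456. 104.  89.]
 [469. 109.  96.]
 [478. 114.  90.]
 [485. 108. 107.]
 [492. 107.  99.]
 [499. 109.  95.]
 [506. 105. 113.]
 [512. 110. 112.]]
side rackbase 836 [ 552.6 -321. ] [304.2 317. ] 87.2 z 11.8
side tools 436 [ 561.1 -316.2] [291.2 312.4] 89.1 z 52.0
```

View pics/crop1.png

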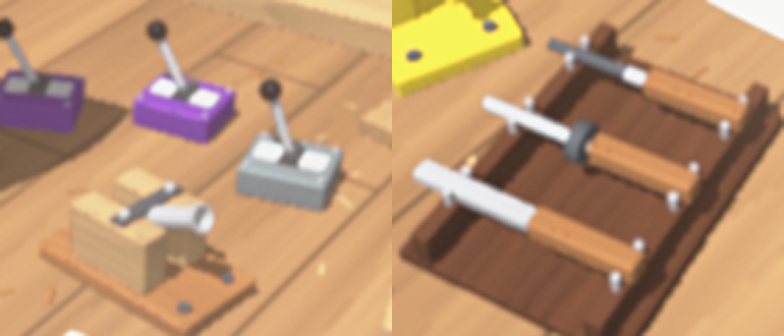

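The crop confirms all three: grey isolator, bare-wood jig, and the middle tool with the collar. I'll throw the lever first, with the gripper shut.

```bash
python3 -m jog '[[0,0.33,0.38,0.03,0],[0,0.65,0.76,0.04,0],[0,0.65,0.76,0.04,0],[0,0.65,0.76,0.04,0],[0,0.65,0.76,0.04,0],[0,0.65,0.76,0.04,0],[0,0.65,0.76,0.04,0],[0,0.65,0.76,0.04,0],[0,0.65,0.76,0.04,0],[0,0.65,0.76,0.04,0],[0,0.65,0.76,0.04,0],[0,0.65,0.76,0.04,0]]' 40
```

```text
t: 2.2
tool_pos: [479.2, -198.9, 251.3]
tcp_rot: [3.114, 0.41, -0.0]
contact_force: [-0.4, -0.5, -1.0]
finger_gap: 0.0
grasp_force: 0.0
```

```bash
python3 -m jog '[[0,-0.17,1,0,0],[0,-0.17,1,0,0],[0,-0.17,1,0,0],[0,-0.17,1,0,0],[0,-0.17,1,0,0],[0,-0.17,1,0,0],[0,-0.17,1,0,0],[0,-0.17,1,0,0],[0,-0.17,1,0,0],[0,-0.17,1,0,0],[0,-0.17,1,0,0],[0,-0.17,1,0,0]]'
python3 - <<'E'
from h import *
s=arm.sense()
im,d=arm.get_image("wrist"); cv2.imwrite("pics/w1.png",im)
im,d=arm.get_image("side"); P=cloud("side",d)
hsv=cv2.cvtColor(im,cv2.COLOR_BGR2HSV)
m=(P[...,0]>400)&(P[...,0]<530)&(P[...,1]>280)&(P[...,1]<400)&(P[...,2]>95)&(P[...,2]<130)&(hsv[...,2]<80)
p=P[m];print(len(p),p.mean(0),p.min(0),p.max(0)); print(s["tool_pos"])
E
```

```text
t: 3.4
tool_pos: [393.5, 300.0, 251.0]
tcp_rot: [3.114, 0.407, -0.001]
contact_force: [-0.2, 0.1, 0.2]
finger_gap: 0.1
grasp_force: 0.0
56 [452.34283224 341.55526167 120.75931226] [441.53319349 330.46775742  99.03920015] [463.17754096 350.83152016 129.35516552]
[393.54975846 299.98233908 251.0067444 ]
```

```bash
python3 -m jog '[[0,0,0.044,-0.1,0],[0,0,0.044,-0.2,0],[0,0,0.044,-0.3,0],[0,0,0.044,-0.306,0],[0,0.04,0.053,-0.306,0],[0,0.08,0.062,-0.306,0],[0,0.11,0.07,-0.306,0],[0,0.14,0.077,-0.306,0],[0,0.17,0.084,-0.306,0],[0,0.19,0.088,-0.306,0],[0,0.2,0.09,-0.306,0],[0,0.2,0.09,-0.306,0]]'
```

```text
t: 4.7
tool_pos: [494.8, 344.5, 99.3]
tcp_rot: [-3.115, -0.403, -0.002]
contact_force: [0.3, -0.1, -0.6]
finger_gap: -0.4
grasp_force: 0.0
```

```bash
python3 -m jog '[[0,0.01,0.002,0,0],[0,0.016,0.004,0,0],[0,0.02,0.004,0,0]]'
python3 - <<'E'
from h import *
im,d=arm.get_image("side"); P=cloud("side",d); cv2.imwrite("pics/s2.png",cv2.resize(im[200:330,230:400],None,fx=4,fy=4))
E
```

```text
t: 5.0
tool_pos: [502.4, 346.9, 97.8]
tcp_rot: [3.115, 0.406, -0.004]
contact_force: [-11.5, -1.0, 4.5]
finger_gap: 0.2
grasp_force: 5.6
```

View pics/s2.png

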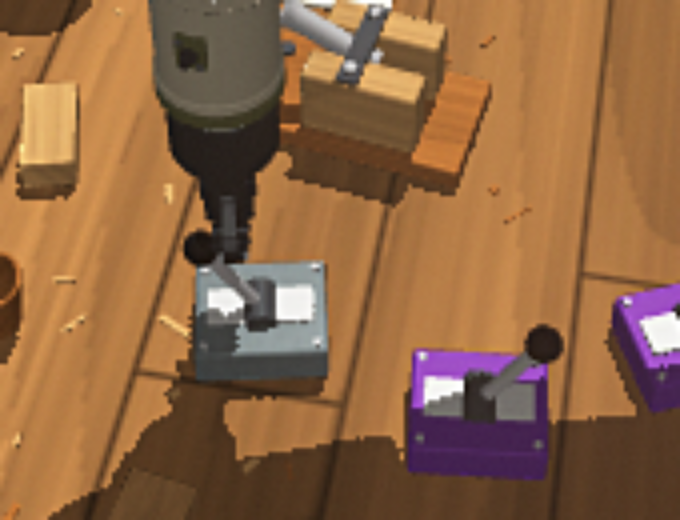

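The lever's ball (crop pixel 200,247) now leans away from the robot. The push force rose to 11.5 N, so it is on its stop. Backing off and going to the rack.

```bash
python3 -m jog '[[0,-0.05,-0.01,0,0],[0,-0.08,-0.02,0.08,0],[0,-0.08,-0.02,0.18,0],[0.3,-0.06,-0.1,0.28,0],[0.5,0,-0.2,0.33,0],[0.7,0,-1,0.33,0],[0.7,0,-1,0.33,0],[0.7,0,-1,0.33,0],[0.7,0,-1,0.33,0],[0.7,0,-1,0.33,0],[0.7,0,-1,0.33,0],[0.7,0,-1,0.33,0]]'
python3 -m jog '[[0.7,0.06,-0.1,0,0],[0.7,0.06,-0.2,0,0],[0.7,0.06,-0.3,0,0],[0.7,0.06,-0.4,0,0],[0.7,0.06,-0.5,0,0],[0.7,0.06,-0.6,0,0],[0.7,0.08,-0.7,-0.05,0],[0.7,0.08,-0.8,-0.05,0],[0.7,0.08,-0.9,-0.05,0],[0.7,0.08,-1,-0.05,0],[0.7,0.08,-1,-0.05,0],[0.7,0.08,-1,-0.05,0]]'
```

```text
t: 6.25
tool_pos: [501.9, -84.2, 262.0]
tcp_rot: [3.114, 0.406, 0.003]
contact_force: [1.8, 0.2, -0.3]
finger_gap: 60.0
grasp_force: 0.0
t: 7.45
tool_pos: [540.5, -584.7, 234.1]
tcp_rot: [-3.115, -0.401, 0.001]
contact_force: [-0.2, 0.3, 0.8]
finger_gap: 59.6
grasp_force: 0.0
```

```bash
python3 -m jog '[[0.7,0.01,0.1,0,-0.03],[0.7,0.02,0.2,0,-0.06],[0.7,0.03,0.3,0,-0.06],[0.7,0.03,0.4,0,-0.06],[0.7,0.03,0.5,-0.02,-0.06],[0.7,0.03,0.53,-0.04,-0.06],[0.7,0.03,0.53,-0.04,-0.06],[0.7,0.03,0.53,-0.04,-0.06]]'
python3 - <<'E'
from h import *
from scipy.spatial.transform import Rotation as Ro
c=arm.get_calibration("wrist"); K=np.array(c["mtx"]);H=np.array(c["hand_eye"]); s=arm.sense()
im,d=arm.get_image("wrist"); cv2.imwrite("pics/w2.png",im)
R=Ro.from_rotvec(s["tcp_rot"]).as_matrix(); print(s["tool_pos"],R[:,0],K[0,0],H[:3,3])
v,u=np.mgrid[:400,:640]; a=(u-K[0,2])/K[0,0]; b=(v-K[1,2])/K[1,1]; th=np.hypot(a,b); k=np.tan(th)/np.maximum(th,1e-9)
p=np.stack([a*k*d,b*k*d,d],-1)
P=(p@H[:3,:3].T+H[:3,3])@R.T+s["tool_pos"]; P[d<=0]=np.nan; np.save("w_P.npy",P)
for n in("gauge_center","gauge_tip","gauge_collar","rack","chisel","punch"):
    for r in arm.look_for("wrist",n)[:2]:
        x,y=map(int,r["xy"]); print(n,round(r["score"],2),x,y,np.round(P[y,x],1))
E
```

```text
t: 8.25
tool_pos: [557.0, -316.0, 217.2]
tcp_rot: [3.13, 0.261, 0.002]
contact_force: [0.5, -0.5, 0.6]
finger_gap: 59.9
grasp_force: 0.0
[ 557.02352706 -316.04269861  217.21355592] [0.98613636 0.16593385 0.0010155 ] 309.70691628693146 [  71.61368909   -0.41165442 -142.67242269]
gauge_center 0.65 318 213 [ 528.1 -317.8   54.4]
gauge_tip 0.95 318 211 [ 530.9 -317.4   56.3]
gauge_collar 0.73 318 213 [ 528.1 -317.8   54.4]
rack 0.74 308 199 [ 529.4 -305.4   12.1]
chisel 0.81 384 196 [ 557.3 -382.5   53.2]
punch 0.86 247 192 [ 537.9 -241.2   53.2]
```

View pics/w2.png

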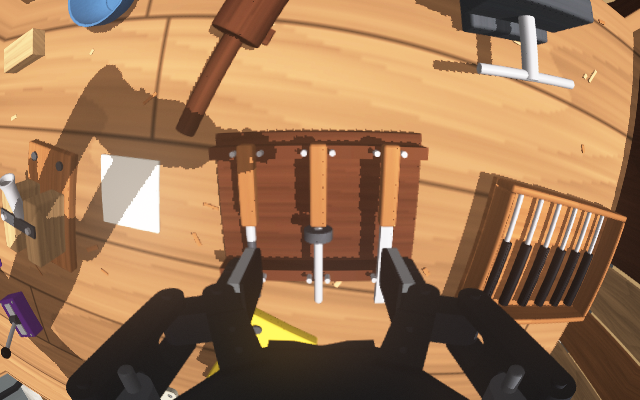

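The wrist view shows the gauge in the middle place: handle rows 145–228 at column 318, collar at 235, tip at (319,302).

Run:
```python
from h import *
P=np.load("w_P.npy"); im=cv2.imread("pics/w2.png"); h=cv2.cvtColor(im,cv2.COLOR_BGR2HSV)
m=np.zeros((400,640),bool); m[135:312,303:335]=1
m&=(P[...,2]>42)&(P[...,2]<66)
p=P[m]; hs=h[m]
w=(hs[:,1]>100)&(p[:,2]>49)&(p[:,2]<58)
r=cv2.minAreaRect(p[w][:,:2].astype(np.float32)); print("handle",w.sum(),r,np.median(p[w][:,2]))
q=p[~w]; print("rest",q.min(0),q.max(0))
g=(hs[:,1]<60)&(p[:,2]<54)
vx=cv2.fitLine(p[g|w][:,:2].astype(np.float32),2,0,.01,.01).ravel(); print(vx,np.degrees(np.arctan2(vx[1],vx[0])))
for v in (148,185,220,235,260,300): print(v,np.round(P[v,318],1))
```

```text
handle 1474 ((556.1481323242188, -312.4728088378906), (87.18624877929688, 17.721572875976562), 9.808708190917969) 53.91570770176614
rest [ 413.28488829 -344.57404841   42.01080971] [ 599.83725965 -292.20356719   62.56588695]
[ 9.8647916e-01  1.6388656e-01  5.3106201e+02 -3.1693774e+02] 9.432559
148 [ 594.7 -306.7   55.4]
185 [ 557.4 -312.9   53.9]
220 [ 520.2 -319.1   53.7]
235 [ 507.  -321.4   62.3]
260 [ 471.6 -327.1   49.1]
300 [ 418.5 -335.8   49.7]
```

```bash
python3 -m jog '[[0.5,-0.002,0.007,-0.1,0],[0.5,-0.002,0.007,-0.2,0],[0.5,-0.002,0.007,-0.3,0],[0.5,-0.002,0.007,-0.35,0],[0.5,-0.002,0.007,-0.382,0],[0.5,-0.002,0.007,-0.382,0],[0,-0.002,0.007,-0.382,0],[0,-0.002,0.007,-0.382,0],[0,-0.002,0.007,-0.382,0],[0,-0.002,0.007,-0.382,0]]' 30
```

```text
t: 9.6
tool_pos: [557.4, -315.0, 27.9]
tcp_rot: [3.128, 0.258, 0.006]
contact_force: [0.2, -0.6, 6.4]
finger_gap: 17.8
grasp_force: 31.8
```

```bash
python3 -m jog '[[0,0,0,0.05,0],[0,0,0,0.13,0],[0,0.02,0.08,0.22,-0.05],[0,0.05,0.18,0.3,-0.1],[0,0.08,0.28,0.34,-0.15],[0,0.12,0.38,0.34,-0.191],[0,0.16,0.48,0.34,-0.191],[0,0.2,0.58,0.34,-0.191],[0,0.24,0.68,0.34,-0.191],[0,0.24,0.784,0.34,-0.191],[0,0.24,0.784,0.34,-0.191],[0,0.24,0.784,0.34,-0.191]]'
cat >> h.py <<'E'
def wrist():
    from scipy.spatial.transform import Rotation as Ro
    c=arm.get_calibration("wrist"); K=np.array(c["mtx"]);H=np.array(c["hand_eye"]); s=arm.sense()
    im,d=arm.get_image("wrist")
    R=Ro.from_rotvec(s["tcp_rot"]).as_matrix()
    v,u=np.mgrid[:400,:640]; a=(u-K[0,2])/K[0,0]; b=(v-K[1,2])/K[1,1]; th=np.hypot(a,b); k=np.tan(th)/np.maximum(th,1e-9)
    p=np.stack([a*k*d,b*k*d,d],-1)
    P=(p@H[:3,:3].T+H[:3,3])@R.T+s["tool_pos"]; P[d<=0]=np.nan
    return im,P,s,R
E
python3 - <<'E'
from h import *
im,P,s,R=wrist(); cv2.imwrite("pics/w3.png",im); np.save("w_P.npy",P)
print(s["tool_pos"],R[:,0],s["finger_gap"])
x,y,z=P[...,0],P[...,1],P[...,2]; h=cv2.cvtColor(im,cv2.COLOR_BGR2HSV)
b=(x>320)&(x<620)&(y>20)&(y<200)
for n,m in(("base",b&(z>15)&(z<24)),("tube",b&(z>88)&(z<125)&(h[...,1]<50))):
    p=P[m]; print(n,len(p)); 
    if len(p)>5: print(cv2.minAreaRect(p[:,:2].astype(np.float32)),p.min(0),p.max(0))
m=(z>s["tool_pos"][2]-10)&(x>500)&(x<640)&(abs(y-90)<30)
p=P[m]; print("gauge",len(p)); 
o=np.argsort(p[:,0]); print(np.round(p[o][::max(1,len(o)//10)],1))
E
```

```text
t: 10.8
tool_pos: [675.7, 84.9, 195.5]
tcp_rot: [-3.133, 0.203, -0.001]
contact_force: [-0.9, -0.6, -1.1]
finger_gap: 17.4
grasp_force: 30.7
[675.74541854  84.91813044 195.47513831] [ 9.91654266e-01 -1.28925405e-01  2.40209914e-04] 17.395115959396275
base 127
((502.7984313964844, 107.093505859375), (67.35954284667969, 32.107078552246094), 81.0551986694336) [481.88299351  75.8726843   19.04052319] [515.11872102 142.78737769  23.06373858]
tube 0
gauge 17
[[624.8  80.5 202. ]
 [625.   81.7 203. ]
 [625.   81.1 203.1]
 [625.2  80.  203.4]
 [625.2  81.7 202.3]
 [625.4  81.1 202.6]
 [625.6  79.9 203. ]
 [625.9  81.6 202.2]
 [625.9  80.5 204.2]
 [627.8 102.6 202.2]
 [628.1 102.  201.7]
 [628.1 101.9 202.7]
 [628.2 101.9 203.6]
 [628.4 103.  202.9]
 [628.7 102.3 204.1]
 [639.4  88.  220.2]
 [639.9  88.5 220.6]]
```

View pics/w3.png

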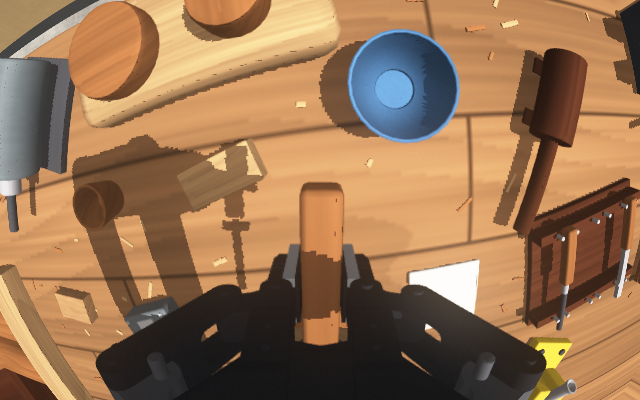

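```bash
python3 -m jog '[[0,0.01,-0.006,-0.08,0],[0,0.01,-0.006,-0.16,0],[0,0.01,-0.006,-0.2,0],[0,0.01,-0.006,-0.22,0],[0,0.01,-0.006,-0.22,0],[0,0.01,-0.006,-0.22,0]]'
cat > look.py <<'E'
from h import *
import sys
s=arm.sense(); print(np.round(s["tool_pos"],1),np.round(s["contact_force"],1))
out=[]
for n,(a,b,c,d_) in (("scene",(150,250,300,430)),("side",(160,260,240,370))):
    im,d=arm.get_image(n); P=cloud(n,d); x,y,z=P[...,0],P[...,1],P[...,2]
    h=cv2.cvtColor(im,cv2.COLOR_BGR2HSV)
    np.save(n+"_P2.npy",P); np.save(n+"_i2.npy",im)
    out.append(cv2.resize(im[a:b,c:d_],(520,400),interpolation=cv2.INTER_CUBIC)[:, :400])
    m=(x>500)&(x<640)&(abs(y-90)<30)&(z>60)
    p=P[m]; o=np.argsort(p[:,0]); print(n,len(p)); print(np.round(p[o][::max(1,len(o)//14)],1).tolist())
cv2.imwrite(sys.argv[1],np.hstack(out))
E
python3 look.py pics/l1.png
```

```text
t: 11.45
tool_pos: [681.7, 74.7, 87.0]
tcp_rot: [-3.134, 0.214, -0.004]
contact_force: [0.3, 0.4, -0.3]
finger_gap: 17.5
grasp_force: 30.7
[681.7  74.7  87. ] [ 0.3  0.4 -0.3]
scene 1571
[[500.0, 75.1, 549.2], [507.2, 114.3, 522.4], [510.7, 82.8, 535.4], [515.1, 119.0, 541.1], [523.8, 117.0, 512.1], [536.7, 114.0, 523.2], [548.5, 114.1, 525.1], [559.6, 117.9, 511.8], [571.1, 117.7, 495.3], [582.3, 118.4, 517.7], [593.8, 118.9, 515.5], [605.1, 119.2, 480.5], [617.5, 119.7, 489.0], [628.9, 85.1, 118.2], [639.8, 119.0, 493.5]]
side 296
[[500.0, 116.7, 545.7], [503.1, 76.9, 546.3], [506.2, 100.8, 541.8], [509.1, 74.3, 544.2], [520.5, 101.9, 98.2], [551.5, 97.8, 112.0], [569.8, 93.1, 108.7], [590.6, 91.1, 112.3], [616.2, 86.1, 107.6], [622.3, 92.9, 94.2], [628.6, 75.5, 118.7], [637.3, 76.5, 292.4], [638.5, 70.9, 366.8], [639.1, 66.9, 338.3], [639.8, 85.4, 373.3]]
```

View pics/l1.png

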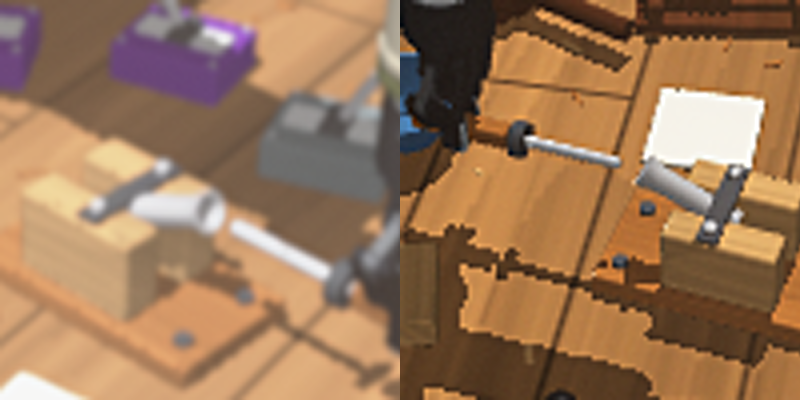

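Run:
```python
from h import *
u=np.array([.991,-.134]); w=np.array([.134,.991]); M=np.array([518.4,98.6])
for n in("scene","side"):
    P=np.load(n+"_P2.npy"); im=np.load(n+"_i2.npy"); S=cv2.cvtColor(im,cv2.COLOR_BGR2HSV)[...,1]
    a=(P[...,:2]-M)@u; l=(P[...,:2]-M)@w; z=P[...,2]
    m=(abs(l)<20)&(z>85)&(z<125)&(S<70)
    for nm,lo,hi in(("rodtip",15,50),("rodroot",50,85),("mouth",-12,8),("tube",-45,-15)):
        k=m&(a>lo)&(a<hi)
        if k.sum()>3: print(n,nm,k.sum(),"a %.1f..%.1f l %.1f [%.1f %.1f] z %.1f [%.1f %.1f]"%(a[k].min(),a[k].max(),np.median(l[k]),l[k].min(),l[k].max(),np.median(z[k]),z[k].min(),z[k].max()))
print((np.array(arm.sense()["tool_pos"][:2])-M)@w)
```

```text
scene rodtip 35 a 21.0..49.7 l -2.7 [-7.3 2.1] z 106.1 [98.5 111.3]
scene rodroot 47 a 51.2..84.8 l -4.3 [-8.8 1.6] z 106.5 [100.2 110.5]
scene mouth 84 a -11.9..7.8 l 1.4 [-16.5 12.9] z 101.3 [89.9 117.2]
scene tube 56 a -41.9..-15.1 l -7.7 [-12.4 3.1] z 96.4 [87.9 107.4]
side rodtip 27 a 19.4..49.9 l 1.5 [-4.4 5.9] z 107.4 [100.8 112.5]
side rodroot 28 a 50.4..84.8 l 1.5 [-5.0 4.9] z 107.8 [101.4 114.2]
side mouth 24 a -11.4..1.7 l 7.1 [-12.1 15.2] z 108.5 [98.2 119.0]
side tube 62 a -44.2..-16.4 l 5.0 [-8.5 12.3] z 98.3 [87.1 110.4]
-1.3899542358197945
```

```bash
python3 -m jog '[[0,0,0.003,-0.006,0],[0,-0.02,0.005,-0.006,0],[0,-0.035,0.007,-0.006,0],[0,-0.055,0.01,-0.006,0],[0,-0.055,0.01,-0.006,0]]'; python3 -m jog '[[0,0,0,0.008,0],[0,-0.004,0,0.025,0],[0,-0.006,0.001,0.04,0]]'
```

```text
t: 12.05
tool_pos: [652.4, 80.7, 82.5]
tcp_rot: [-3.134, 0.212, 0.0]
contact_force: [-1.0, -0.2, -1.1]
finger_gap: 17.5
grasp_force: 30.7
t: 12.35
tool_pos: [651.0, 80.7, 103.4]
tcp_rot: [-3.134, 0.213, -0.003]
contact_force: [1.8, 0.6, -2.8]
finger_gap: 17.5
grasp_force: 30.2
```

```bash
python3 -m jog '[[0,-0.003,0,0.022,0],[0,-0.007,0.001,0.044,0],[0,-0.012,0.002,0.064,0],[0,-0.019,0.003,0.084,0],[0,-0.023,0.003,0.094,0],[0,-0.023,0.003,0.094,0]]'; python3 look.py pics/l2.png | head -1
```

```text
t: 12.95
tool_pos: [639.3, 82.4, 150.8]
tcp_rot: [-3.134, 0.212, -0.004]
contact_force: [1.0, -0.0, -2.9]
finger_gap: 17.6
grasp_force: 30.5
[639.3  82.4 150.8] [ 1.  -0.  -2.9]
```

View pics/l2.png

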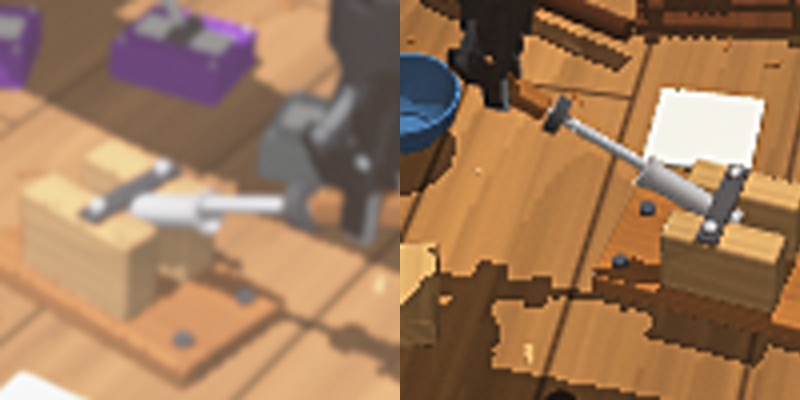

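Both views show the gauge tilted to the tube's slope with its tip in the mouth (side crop 645,165). Pushing it in along the axis, in two stages.

```bash
python3 -m jog '[[0,-0.014,0.002,-0.012,0],[0,-0.028,0.004,-0.024,0],[0,-0.042,0.006,-0.032,0],[0,-0.056,0.008,-0.039,0],[0,-0.056,0.008,-0.039,0]]'; python3 -m jog '[[0,-0.014,0.002,-0.0065,0],[0,-0.028,0.004,-0.013,0],[0,-0.042,0.006,-0.0195,0],[0,-0.056,0.008,-0.026,0],[0,-0.066,0.009,-0.031,0],[0,-0.066,0.009,-0.031,0]]'
```

```text
t: 13.55
tool_pos: [609.0, 86.5, 128.5]
tcp_rot: [3.134, -0.212, -0.004]
contact_force: [0.0, -0.2, -0.2]
finger_gap: 18.0
grasp_force: 30.5
t: 14.15
tool_pos: [576.6, 90.9, 113.5]
tcp_rot: [3.134, -0.212, -0.002]
contact_force: [-0.1, 0.1, -2.1]
finger_gap: 17.6
grasp_force: 30.6
```

```bash
python3 -m jog '[[0,-0.004,0,-0.001,0],[0,-0.008,0.001,-0.003,0],[0,-0.012,0.0015,-0.005,0],[0,-0.012,0.0015,-0.005,0]]'
```

```text
t: 14.55
tool_pos: [572.0, 91.5, 111.9]
tcp_rot: [-3.134, 0.213, -0.001]
contact_force: [1.6, -0.2, -0.5]
finger_gap: 17.4
grasp_force: 30.7
```

```bash
python3 look.py pics/l3.png | head -1
```

```text
[572.   91.5 111.9] [ 1.6 -0.2 -0.5]
```

View pics/l3.png

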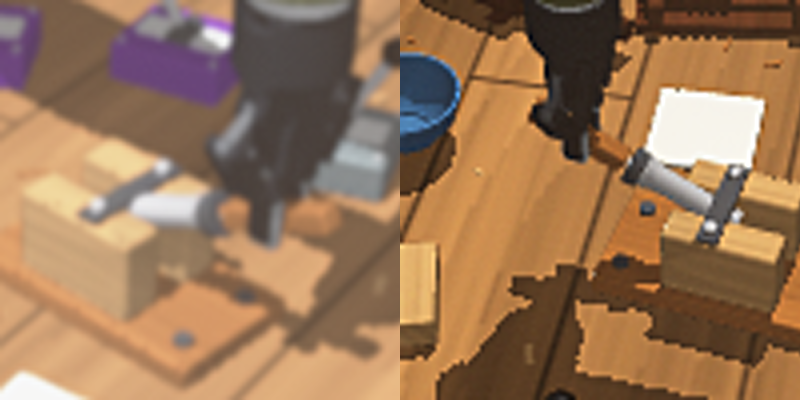

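The collar is at or within a hair of the mouth (scene crop 210,212; side crop 637,167), but the force is still low. Pushing until it clearly stops.

```bash
python3 -m jog '[[0,-0.003,0,-0.001,0],[0,-0.006,0.001,-0.003,0],[0,-0.009,0.001,-0.004,0],[0,-0.009,0.001,-0.004,0]]'
```

```text
t: 15.05
tool_pos: [571.7, 91.5, 112.5]
tcp_rot: [-3.134, 0.213, -0.016]
contact_force: [14.7, -2.2, -0.1]
finger_gap: 17.5
grasp_force: 30.7
```

It stopped hard: 14.7 N with no further travel, so the collar is seated. Drawing back until only the tip is in the mouth, then lowering the handle so the lower lip levels the gauge.

```bash
python3 -m jog '[[0,0.016,-0.002,0.007,0],[0,0.034,-0.0045,0.016,0],[0,0.052,-0.007,0.0245,0],[0,0.07,-0.0095,0.033,0],[0,0.088,-0.012,0.0415,0],[0,0.106,-0.014,0.05,0],[0,0.124,-0.0165,0.058,0],[0,0.142,-0.019,0.067,0],[0,0.142,-0.019,0.067,0]]'
```

```text
t: 15.95
tool_pos: [639.8, 82.3, 144.0]
tcp_rot: [-3.134, 0.213, -0.002]
contact_force: [0.1, 0.7, -1.4]
finger_gap: 17.3
grasp_force: 30.6
```

```bash
python3 -m jog '[[0,0.005,-0.001,-0.02,0],[0,0.01,-0.001,-0.04,0],[0,0.015,-0.002,-0.06,0],[0,0.019,-0.003,-0.08,0],[0,0.022,-0.003,-0.1,0],[0,0.023,-0.003,-0.115,0],[0,0.023,-0.003,-0.122,0],[0,0.023,-0.003,-0.122,0]]'; python3 look.py pics/l4.png | head -1
python3 - <<'E'
from h import *
u=np.array([.991,-.134]); w=np.array([.134,.991]); M=np.array([518.4,98.6])
for n in("scene","side"):
    P=np.load(n+"_P2.npy"); im=np.load(n+"_i2.npy"); S=cv2.cvtColor(im,cv2.COLOR_BGR2HSV)[...,1]
    a=(P[...,:2]-M)@u; l=(P[...,:2]-M)@w; z=P[...,2]
    m=(abs(l)<12)&(z>75)&(z<135)&(S<70)&(a>12)&(a<70)
    print(n,m.sum(),"slope deg",np.degrees(np.arctan(np.polyfit(a[m],z[m],1)[0])))
E
```

```text
t: 16.75
tool_pos: [648.9, 81.1, 81.1]
tcp_rot: [3.134, -0.212, -0.003]
contact_force: [-0.7, -0.9, -0.7]
finger_gap: 17.3
grasp_force: 30.1
[648.9  81.1  81.1] [-0.7 -0.9 -0.7]
scene 72 slope deg 0.5514595893293873
side 51 slope deg -1.565236578780151
```

View pics/l4.png

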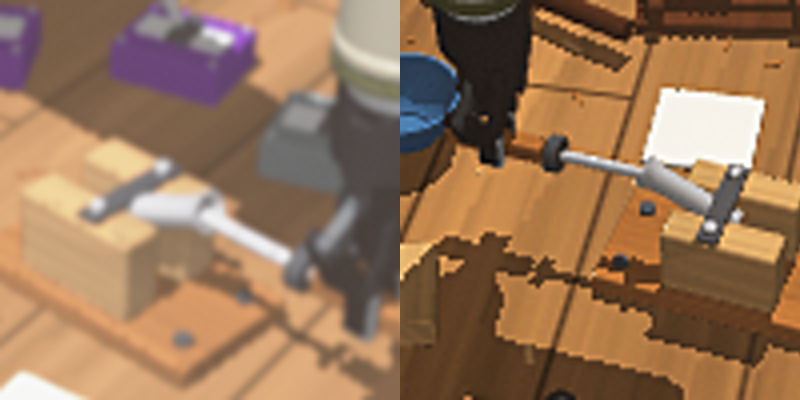

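```bash
python3 -m jog '[[0,0.04,-0.005,0,0],[0,0.08,-0.011,0,0],[0,0.1,-0.013,0.04,0],[0,0.1,-0.03,0.1,0],[0,0.08,-0.1,0.1,0],[0,0.04,-0.18,0.1,0],[0,0,-0.25,0.08,0],[0,-0.022,-0.3,0.05,0],[0,-0.022,-0.32,0.02,0],[0,-0.022,-0.32,0,0],[0,-0.022,-0.32,0,0]]'
cat > fin.py <<'E'
from h import *
s=arm.sense(); T=s["tool_pos"]; print(T,s["finger_gap"])
u=np.array([.991,-.134]); w=np.array([.134,.991])
for n in("scene","side"):
    im,d=arm.get_image(n); P=cloud(n,d); h=cv2.cvtColor(im,cv2.COLOR_BGR2HSV); S=h[...,1]
    cv2.imwrite(f"pics/f_{n}.png",im)
    a=(P[...,:2]-T[:2])@u; l=(P[...,:2]-T[:2])@w; z=P[...,2]
    b=(abs(l)<14)&(abs(z-T[2]-17)<35)&(S<80)
    m=b&(a>-142)&(a<-66); 
    c=np.polyfit(a[m],z[m],1); tip=P[b&(a<-125)&(a>-160)]
    print(n,m.sum(),"slope",np.degrees(np.arctan(c[0])),"amin",a[b&(a<-60)].min(),"tip",tip.mean(0) if len(tip) else 0, "lat",np.polyfit(a[m],l[m],1))
    x,y=P[...,0],P[...,1]
    t=(x>420)&(x<580)&(y>-140)&(y<20)&(z>0)&(z<12)&(S<40)&(h[...,2]>180)
    print("tile",t.sum(),cv2.minAreaRect(P[t][:,:2].astype(np.float32)))
    m=(x>400)&(x<560)&(y>280)&(y<420)&(z>95)&(z<130)&(h[...,2]<80); print("ball",m.sum(),P[m].mean(0))
E
python3 fin.py
```

```text
t: 17.95
tool_pos: [637.7, -78.0, 80.0]
tcp_rot: [-3.133, 0.213, 0.005]
contact_force: [0.5, 0.4, -0.5]
finger_gap: 17.4
grasp_force: 29.8
[637.68457234 -77.95628078  79.98240722] 17.398823968957295
scene 112 slope -0.30466119046754647 amin -579.6026411954425 tip [505.49141353 -61.87932209 100.1417587 ] lat [-0.00570426 -2.67818098]
tile 1081 ((495.464599609375, -58.17827224731445), (106.55343627929688, 108.50891876220703), 0.7532967925071716)
ball 10 [529.87664073 342.8355738  114.33386198]
side 55 slope -1.0677491975491116 amin -711.5285953683493 tip [504.27572592 -56.98881752 103.19438777] lat [-0.01060977  0.41427506]
tile 420 ((493.650634765625, -62.93313980102539), (99.90621185302734, 100.71647644042969), 4.451251029968262)
ball 64 [521.12702746 357.18996723 116.60301711]
```

View pics/f_scene.png

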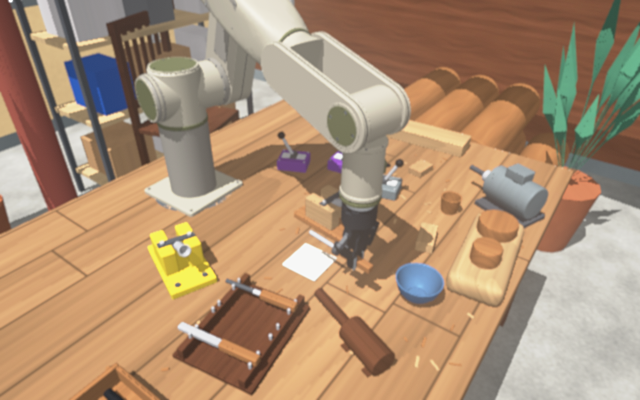

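The gauge is held level, with its tip (pixel 312,234, raised) over the tile at (309,261). The isolator lever at (398,163) leans off, and the other tools and objects look undisturbed. Letting it settle, then handing in.

```bash
python3 -m jog '[[0,0,0,0,0],[0,0,0,0,0],[0,0,0,0,0],[0,0,0,0,0],[0,0,0,0,0]]' && python3 -c "
from plant import arm
print(arm.hand_in())"
```

```text
t: 18.55
tool_pos: [638.8, -78.9, 82.4]
tcp_rot: [3.134, -0.212, 0.0]
contact_force: [0.3, -0.5, -1.9]
finger_gap: 17.8
grasp_force: 29.8
the job is handed in; nothing more can be done
None
```

I handed the job in at 18.6 s: the isolator lever was thrown to off first, then the gauge was pushed in until its collar stopped on the tube's mouth and drawn right out; it is now held level to about 1°, its tip about 90 mm above the middle of the white tile.

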